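# Find the sampler rotor with bearing play and clamp it out of service

## Robot

A 6-joint arm with a two-finger parallel gripper is mounted at the origin on the work surface. World frame = base frame: x ahead of the robot, y to its left, z up, the work surface at z = 0. Lengths are in m, angles in degrees, forces in N, time in s.
With the tool pointing down it reaches from about 0.425 to 1.125 m from the base axis. Payload 14.9 kg.
Tool frame: the origin (TCP) lies midway between the tips of the shut fingers; the grasp point (between the pads) lies r.tcp_to_grasp behind it (r.tcp_to_grasp is the distance from the TCP to the grasp point, in m); z points along the fingers, y is the direction in which the jaws open and shut (so a half turn about z gives the same grasp; the last joint's range is limited). The gripper opens to 91 mm and grips with 3 to 60 N. Pads are 32 mm wide; open, the fingers measure 118 mm over their backs; the gripper's body (76 mm by 178 mm) begins 60 mm behind the grasp point.
Start: joints at [61.232, 21.709, 99.362, -0, 58.929, -1.908], TCP at [0.316, 0.624, 0.214] pointing down, gripper open.
Joint ranges: [-158.91, 158.91], [-42.39, 125.64], [0.06, 152.35], [-60.88, 240.88], [17.5, 164.5], [-176.32, 176.32]. Speed limits (degrees/s): [108.29, 108.29, 136.94, 180, 180, 180].

## Interface

Orientations are given as [roll, pitch, yaw] about the fixed x, y, z axes, in that order (R = Rz(yaw) Ry(pitch) Rx(roll)).
In Python, from rig import r gives the robot as it stands.
- The arm moves only by the shell command python3 -m creep 'ROWS' [FORCE]. ROWS is JSON, a list of rows, each an object with "grip": the opening, from -1 (shut) to 1 (fully open); "linear": the shift along the tool's x, y, z in mm, a list of three; "delta_rot": the turn, a rotation vector about the tool's x, y, z in degrees, a list of three. In form: [{"grip": grip, "linear": [x, y, z], "delta_rot": [rx, ry, rz]}, ...]. A call has 1 to 20 rows; each row shifts and turns the commanded pose from where the row before left it, along the tool's axes as they then stand; what a row does not reach is not made up. A row lasts 1/10 s, in which the tool goes at most 50 mm and 8.59 degrees, less where a joint would pass 70% of its speed; a pose out of reach is approached as far as the arm can. A call with a gripper value outside its range is refused whole. The fingers move at their own pace and stop on an object; FORCE is the grip in N (left out, the last holds). Time passes only in rows, so rows that do not move let the fingers close. It gives the time, the measured TCP pose, the force and the opening at its end, in the units of the state.
- r.state(): the state, without advancing time (a new reading comes with each control period).
- r.grab_frame(name): name is "side" or "top"; returns a dict with "image" (480x640x3 uint8, red, green, blue), "fx", "fy", "cx", "cy" (pixels), "dist_coeffs" ([k1, k2, p1, p2, k3] as OpenCV has them; the pictures are not rectified), "T" (4x4, takes a point from camera to world coordinates). Camera axes: x right, y down, z forward; pixel columns grow to the right and rows downward; lengths in m; the calibration is good to about 2 mm. A picture is of the moment at which its call begins. There is no depth.
- r.hand_in(): hands the job in, once; it reports no verdict.
Trained networks look in a picture, given as the dict that the camera call returned (one of the last four; its "shot" number tells which), for a name from the list of things; names that differ only in an ending like _2 or _b are one class to them, and where a whole thing is asked for, a point or a joint stands for the part that bears it (a point fixed in the world has none). Each returns a list of dicts, best first, with "score" (0 to 1); they miss things now and then, are a little off and sometimes report something else, mostly with a low value. They report only what shows in the picture. A call takes as long as a camera call.
- r.outline_of(picture, name): "pixels" (480x640 bool, what is visible of it) and "at" ([column, row] in pixels, amid what is visible of it).
The state is a dict: "time": time; "q": joint angles; "qd": joint speeds; "joint_torque": joint torques, N m; "tcp_pos": TCP position; "tcp_rot": TCP orientation; "contact_force": force on the tool from outside, world axes, zero at the start; "ft_torque": the same for the moment, N m; "width": finger opening in m.
Only numpy, scipy, OpenCV 4.12 (cv2) and the standard library are available. Lean on these libraries where they do the work, as an engineer would, in place of code of your own. Each camera call takes 0.05 s, during which the arm holds its last target. There are 200 camera calls.

## Task

One of the two sampler rotors has a worn bearing: feel which by rocking them sideways by their black knobs, and rock the worn one right over from stop to stop, left and right, twice. Then park it leaning over to its right-hand stop (seen from the station's front, where the lever is) and, with it leaning there, swing its red clamp lever fully closed to mark it out of service. Leave the sound station's lever open, keep off the sampling heads above the rotors, and do not disturb the other things on the bench.

Things in the scene. Friction and masses are not known exactly. Their poses are not given: they have to be found in the camera images.
- unit_a: white sampler station fixed to the bench, one of two alike (a, b are mere labels). Origin: rotor centre at bench level; +x to its rear, +y to its left seen from its front, z up (mm below, z above bench). Base 160 wide, x -125 to +106, top z 70; post 30 wide at x 78 to 106. Rotor: aluminium disc 144 across, top z 106, ten capped vials up to z 132, black knob in the middle
- rotor_a (a joint): rocking of this rotor on its axle about the station's x axis; pivot at z 30 on the centre line. 0 = level; positive carries the knob to the station's right (-y). No spin. Sound bearing: gives under 0.016 rad, springs back. Worn (one of the two): needs 1 to 2 N at the knob, stops at 0.12 either way (about 14 mm at the knob), stays where left
- knob_a: black barrel-shaped knob on this rotor: 38 mm wide at its widest (z 147), rounded above and below, 50 mm tall, z 118 to 168 when level. Origin: centre of its foot on the rotor's centre line; its z axis is the rotor's axle
- head_a: delicate white sampling head over the rotor, fixed. Same origin and axes as the station: box y -17 to +17, x +2 to +118, underside z 251, top z 293, its front end over the knob's middle; 16 mm cylinder on top to z 343; 4 mm needle at x +55 down to z 158. So reach the knob leaning in from the front
- clamp_a (a joint): red clamp lever, turns about a vertical axis at station x -100, y 0. 0 = open, 0.6 rad to the right of straight ahead (-x); 1.2 = fully closed at its stop, 0.6 rad to the left; grows as its end swings from the station's right (-y) by the front to its left (+y). Starts at 0 to 0.25; about 1.5 N at its grip moves it; stays where left
- lever_a_grip (a point): on the axis of the upright round red grip at the clamp lever's end: 16 mm thick, z 81 to 123, 60 mm from the lever's pivot; this point is at z 110. The lever's flat arm lies at z 81 to 89
- unit_b: white sampler station fixed to the bench, one of two alike (a, b are mere labels). Origin: rotor centre at bench level; +x to its rear, +y to its left seen from its front, z up (mm below, z above bench). Base 160 wide, x -125 to +106, top z 70; post 30 wide at x 78 to 106. Rotor: aluminium disc 144 across, top z 106, ten capped vials up to z 132, black knob in the middle
- rotor_b (a joint): rocking of this rotor on its axle about the station's x axis; pivot at z 30 on the centre line. 0 = level; positive carries the knob to the station's right (-y). No spin. Sound bearing: gives under 0.016 rad, springs back. Worn (one of the two): needs 1 to 2 N at the knob, stops at 0.12 either way (about 14 mm at the knob), stays where left
- knob_b: black barrel-shaped knob on this rotor: 38 mm wide at its widest (z 147), rounded above and below, 50 mm tall, z 118 to 168 when level. Origin: centre of its foot on the rotor's centre line; its z axis is the rotor's axle
- head_b: delicate white sampling head over the rotor, fixed. Same origin and axes as the station: box y -17 to +17, x +2 to +118, underside z 251, top z 293, its front end over the knob's middle; 16 mm cylinder on top to z 343; 4 mm needle at x +55 down to z 158. So reach the knob leaning in from the front
- clamp_b (a joint): red clamp lever, turns about a vertical axis at station x -100, y 0. 0 = open, 0.6 rad to the right of straight ahead (-x); 1.2 = fully closed at its stop, 0.6 rad to the left; grows as its end swings from the station's right (-y) by the front to its left (+y). Starts at 0 to 0.25; about 1.5 N at its grip moves it; stays where left
- lever_b_grip (a point): on the axis of the upright round red grip at the clamp lever's end: 16 mm thick, z 81 to 123, 60 mm from the lever's pivot; this point is at z 110. The lever's flat arm lies at z 81 to 89
- vial_jar: small amber jar, 38 mm across, 58 mm tall, bystander; origin: centre of its underside
- reagent: amber bottle, 64 mm across, 130 mm tall, bystander; origin: centre of its underside
- beaker: glass beaker, 72 mm across, 85 mm tall, bystander; origin: centre of its underside
- driver: screwdriver lying flat, bystander; lies along its x axis, origin under its middle
- spanner: small spanner lying flat, bystander; lies along its x axis, origin under its middle
- tip_tray: blue open tray 75 x 110 x 35 mm, bystander; origin: centre of its underside
- notebook: green notebook 110 x 150 x 14 mm, bystander; origin: centre of its underside

How it is judged (in metres and radians):
On the way, in this order (a step that is already met when the one before it is completed fails the run):
1. a rotor is rocked by its knob nearly to its left stop (beyond 0.085 rad; only the worn one can) (((value of joint rotor_a below -0.085 rad and contact force between the fingers and knob_a above 0.3 N) or (value of joint rotor_b below -0.085 rad and contact force between the fingers and knob_b above 0.3 N))), for 0.05 s.
2. then nearly to its right stop (((value of joint rotor_a above 0.085 rad and contact force between the fingers and knob_a above 0.3 N) or (value of joint rotor_b above 0.085 rad and contact force between the fingers and knob_b above 0.3 N))), for 0.05 s.
3. then to the left again (((value of joint rotor_a below -0.085 rad and contact force between the fingers and knob_a above 0.3 N) or (value of joint rotor_b below -0.085 rad and contact force between the fingers and knob_b above 0.3 N))), for 0.05 s.
4. then, with the rotor leaning right, its clamp lever is swung fully closed, the other station's lever still open (((value of joint clamp_a above 1.1 rad and value of joint rotor_a above 0.085 rad and value of joint clamp_b below 0.4 rad) or (value of joint clamp_b above 1.1 rad and value of joint rotor_b above 0.085 rad and value of joint clamp_a below 0.4 rad))), for 0.1 s.
At the end, for the whole second after the job is handed in: One station's rotor leans to its right, near its stop (beyond 0.085 of 0.12 rad), at rest, with its clamp lever closed (beyond 1.1 of 1.2 rad); the other station's lever is still open (below 0.4 rad) (((value of joint clamp_a above 1.1 rad and value of joint rotor_a above 0.085 rad and value of joint clamp_b below 0.4 rad) or (value of joint clamp_b above 1.1 rad and value of joint rotor_b above 0.085 rad and value of joint clamp_a below 0.4 rad)) and angular speed of each of knob_a, knob_b below 0.05 rad/s); the robot touches nothing.
It fails at once if a station's clamp lever is moved (beyond 0.4 rad) while its rotor does not lean right (0.07 rad), as a sound rotor never can ((value of joint clamp_a above 0.4 rad and value of joint rotor_a below 0.07 rad) or (value of joint clamp_b above 0.4 rad and value of joint rotor_b below 0.07 rad)).
It fails at once if a sampling head is touched with more than 3 N (contact force between any of the fingers, the arm and head_a above 3 N or contact force between any of the fingers, the arm and head_b above 3 N).
It fails at once if a bystander is moved more than 30 mm (distance of any of vial_jar, reagent, beaker, driver, spanner, tip_tray, notebook from where it was at the start of the episode above 0.03 m).
It also fails if it takes over 61 s, if anything falls off the work surface, if the arm or the gripper's body presses on something with over 40 N, if the wrist force passes 120 N, or if a joint passes its speed limit or range.

## Working session

There is one attempt and no reset: what is moved stays moved. The work goes in short steps, Python scripts to look and compute and a shell command to move; the robot and the scene stay as the last step left them, time stands still between calls to the robot, and variables do not carry over. Pictures are saved under pics/ and viewed, about 8 in all and at most 12, crops included, and the job is handed in when it is done.

```bash
mkdir -p pics; ls; python3 - <<'E'
from rig import r
import cv2,numpy as np
print(r.state(), r.tcp_to_grasp)
for n in("top","side"):
    f=r.grab_frame(n); cv2.imwrite(f"pics/{n}0.png",f["image"][:,:,::-1])
    print(n,f["fx"],f["fy"],f["cx"],f["cy"],f["dist_coeffs"],np.round(f["T"],4).tolist())
    for k in("knob_a","lever_a_grip","unit_a","head_a"):
        for o in r.outline_of(f,k): print(k,round(o["score"],2),np.round(o["at"]),o["pixels"].sum())
E
```

```text
pics
{'time': 0.0, 'q': array([ 6.12313971e+01,  2.17391454e+01,  9.93976675e+01, -1.16040994e-03,
        5.89278798e+01, -1.90893405e+00]), 'qd': array([ 0.02146003,  0.0582594 , -0.08079817, -0.11115749,  0.02398243,
       -0.11652001]), 'joint_torque': array([ 6.27008321e-04, -7.63733840e+01, -4.34367621e+01,  6.50457409e-02,
        4.24385397e-02, -1.10843753e-04]), 'tcp_pos': array([0.31608374, 0.62410479, 0.21326277]), 'tcp_rot': array([-1.79935310e+02, -1.16229458e-03,  1.53140930e+02]), 'contact_force': array([ 0.07473341, -0.2287711 ,  1.06544949]), 'ft_torque': array([-0.0569627 ,  0.02749178,  0.03000802]), 'width': 0.09082971141909252} 0.0188
top 439.87678260494494 439.87678260494494 321.20251349595196 238.48909985232103 [-0.09837705  0.          0.          0.          0.        ] [[-0.0205, -0.995, 0.0982, 0.4571], [-0.9998, 0.0207, 0.0011, 0.0206], [-0.0031, -0.0982, -0.9952, 1.2236], [0.0, 0.0, 0.0, 1.0]]
knob_a 0.52 [422. 220.] 6109
knob_a 0.51 [424. 220.] 186
unit_a 0.8 [247. 224.] 5976
unit_a 0.63 [421. 220.] 6284
head_a 0.91 [433. 178.] 1067
head_a 0.7 [228. 183.] 1013
head_a 0.23 [249. 221.] 6108
side 620.231917676218 620.231917676218 313.295999665942 247.14837647738167 [-0.06956788  0.          0.          0.          0.        ] [[0.8574, -0.3857, 0.3408, 0.0825], [-0.5144, -0.6632, 0.5436, -0.7476], [0.0163, -0.6414, -0.767, 1.169], [0.0, 0.0, 0.0, 1.0]]
knob_a 0.79 [294. 170.] 267
knob_a 0.58 [399. 303.] 341
lever_a_grip 0.75 [248. 210.] 265
unit_a 0.94 [397. 326.] 10876
unit_a 0.73 [301. 192.] 8283
unit_a 0.45 [352. 354.] 283
head_a 0.91 [312. 117.] 1222
head_a 0.71 [429. 250.] 1483
head_a 0.6 [302. 387.] 872
```

View pics/top0.png

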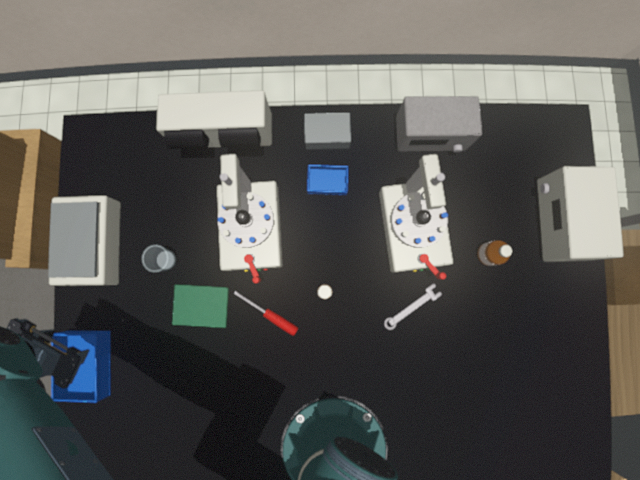

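View pics/side0.png

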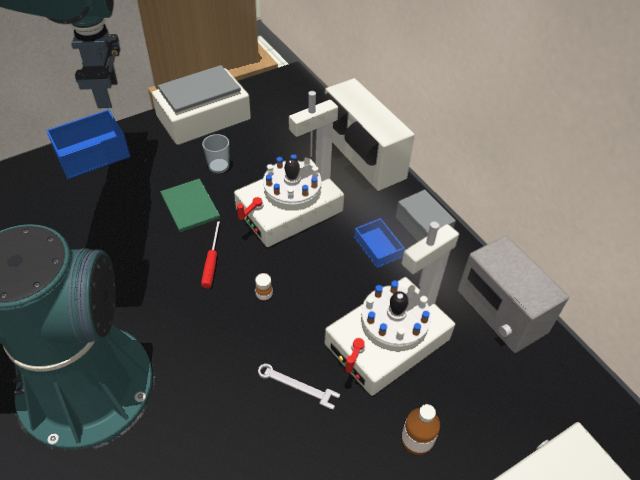

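The top view shows the left station (knob 243,216; lever 250,260→257,281) and the right one (knob 424,216; lever 423,259→442,276). Both levers point robot-wards and to the right in the picture. The jar is at (325,292), the driver at (265,312), the spanner at (412,308). I'll zoom in to get the corners.

```bash
python3 - <<'E'
import cv2,numpy as np
t=cv2.imread("pics/top0.png");s=cv2.imread("pics/side0.png")
R=lambda im,x,y,w,h,k:cv2.resize(im[y:y+h,x:x+w],None,fx=k,fy=k,interpolation=cv2.INTER_CUBIC)
a=np.hstack([R(t,205,140,100,150,4),R(t,365,140,100,150,4)])
cv2.imwrite("pics/ztop.png",a)
a=np.hstack([R(s,220,80,135,175,2.95),R(s,315,215,135,175,2.95)])
cv2.imwrite("pics/zside.png",a);print(a.shape)
E
```

```text
(516, 796, 3)
```

View pics/ztop.png

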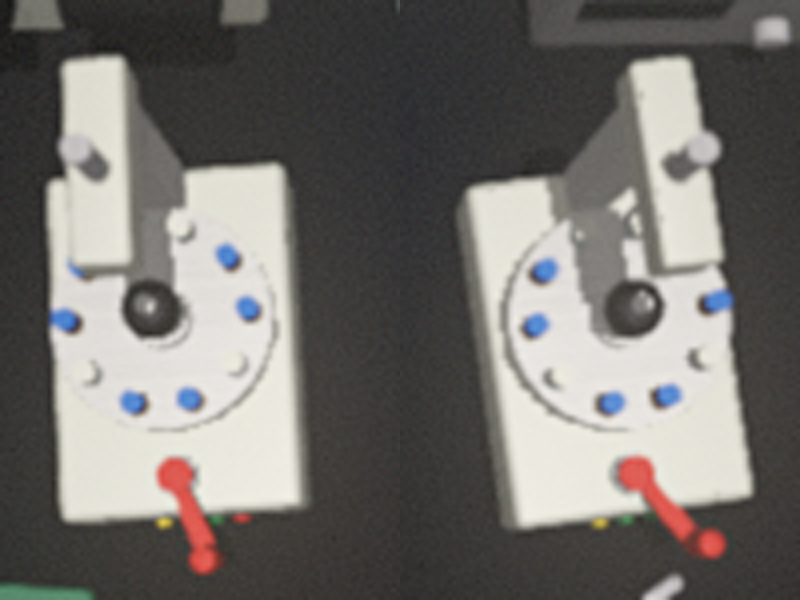

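View pics/zside.png

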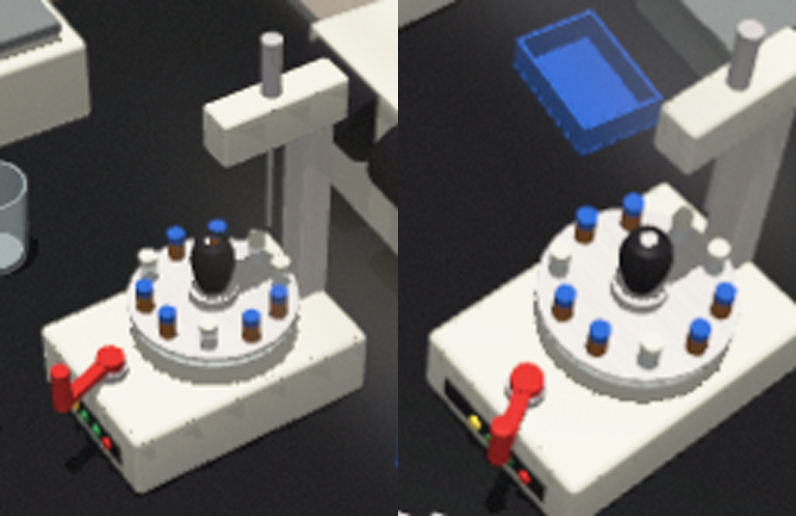

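```bash
cat > h.py <<'E'
from rig import r
import cv2,numpy as np
from scipy.optimize import least_squares
from scipy.spatial.transform import Rotation as Ro
def proj(f,P):
    M=np.linalg.inv(f["T"])
    return cv2.projectPoints(np.float64(P).reshape(-1,1,3),cv2.Rodrigues(M[:3,:3])[0],M[:3,3],np.array([[f["fx"],0,f["cx"]],[0,f["fy"],f["cy"]],[0,0,1]]),np.array(f["dist_coeffs"]))[0][:,0]
def st(p,P):  # station mm -> world m ; p=x,y,yaw
    return Ro.from_euler('z',p[2]).apply(np.float64(P).reshape(-1,3)/1000)+[p[0],p[1],0]
def lev(a): # grip point station xy for clamp angle a
    th=np.pi+0.6-a  # heading of lever: straight ahead(-x)=pi ; right (-y) = pi+.6
    return np.array([-100+60*np.cos(th),60*np.sin(th)])
E
python3 - <<'E'
from h import *
F={n:r.grab_frame(n) for n in("top","side")}
tl=lambda u,v:(205+u/4,140+v/4); tr=lambda u,v:(365+(u-400)/4,140+v/4)
sl=lambda u,v:(220+u/2.95,80+v/2.95); sr=lambda u,v:(315+(u-398)/2.95,215+v/2.95)
FL,FR,RR,RL=(-125,80,70),(-125,-80,70),(106,-80,70),(106,80,70)
K=(0,0,150);PV=(-100,0,92)
D={"L":[("top",FL,tl(61,521)),("top",FR,tl(303,508)),("top",RR,tl(285,163)),("top",RL,tl(47,185)),("top",(2,-17,293),tl(130,266)),("top",(118,-17,293),tl(127,55)),("top",(118,17,293),tl(62,62)),("top",PV,tl(175,473)),
 ("side",FL,sl(43,332)),("side",FR,sl(137,465)),("side",RR,sl(365,340)),("side",(2,17,293),sl(204,108)),("side",(2,-17,293),sl(230,130)),("side",PV,sl(111,358))],
"R":[("top",FL,tr(518,525)),("top",FR,tr(752,495)),("top",RL,tr(468,190)),("top",(2,-17,293),tr(722,260)),("top",(118,-17,293),tr(690,57)),("top",(118,17,293),tr(632,65)),("top",PV,tr(635,472)),
 ("side",FL,sr(430,340)),("side",FR,sr(570,510)),("side",(2,17,293),sr(660,105)),("side",(2,-17,293),sr(692,135)),("side",PV,sr(527,380))]}
G={"L":[("top",tl(204,561)),("side",sl(60,370))],"R":[("top",tr(711,543)),("side",sr(502,425))]}
for u,x0 in(("L",(.72,.2,0)),("R",(.72,-.2,.1))):
    res=lambda p:np.concatenate([(proj(F[c],st(p,P))[0]-q)*(1.4 if c=="top" else .8) for c,P,q in D[u]])
    s=least_squares(res,x0,loss="soft_l1");p=s.x
    print(u,p.round(4),np.degrees(p[2]).round(2)); print(res(p).reshape(-1,2).round(1).tolist())
    def g(a): return np.concatenate([proj(F[c],st(p,[*lev(a[0]),121]))[0]-q for c,q in G[u]])
    b=least_squares(g,[.1]);print("lever",b.x,b.fun.round(1), "knob top px pred",proj(F["top"],st(p,K)),proj(F["side"],st(p,K)))
E
```

```text
L [0.6196 0.2145 0.0473] 2.71
[[0.5, 0.8], [0.5, -0.2], [-0.3, -0.2], [0.2, -1.9], [1.7, -0.4], [-0.5, 0.4], [0.7, -0.5], [0.1, 0.9], [-1.4, -1.1], [-0.6, -4.8], [1.4, -1.1], [-0.8, -0.7], [-1.3, -0.2], [-0.3, -0.7]]
lever [0.26415647] [-0.   0.1 -0.5  0.9] knob top px pred [[242.87405965 217.38477161]] [[292.02472363 167.37101853]]
R [ 0.6107 -0.2334  0.1119] 6.41
[[-0.3, 1.6], [1.0, 0.6], [-0.7, -1.3], [1.3, 0.9], [0.3, -0.6], [-0.7, -0.8], [1.3, 0.6], [-1.4, -2.1], [0.8, -3.9], [-0.6, -0.3], [0.9, 0.9], [-0.0, -1.1]]
lever [0.03859017] [-0.   0.4 -0.   0.7] knob top px pred [[423.84458708 217.21334575]] [[398.96377224 301.4514006 ]]
```

The fit agrees to about 2 mm with the picture (left lever about 0.26, right about 0.04). Next I'll plan a 45° lean-in approach to the left station.

```bash
cat >> h.py <<'E'
L=[0.6196,0.2145,0.0473]; RT=[0.6107,-0.2334,0.1119]
def plan(p,grasp_mm,theta=45,off=0.0188,back=0,yaw=0):
    """tool-frame move (mm) after rotation (deg rotvec) to put grasp point at station pt, tool y=station y"""
    s=r.state();R0=Ro.from_euler('xyz',s["tcp_rot"],degrees=True)
    c,n=np.cos(np.radians(theta)),np.sin(np.radians(theta))
    A=Ro.from_euler('z',p[2]+np.radians(yaw))*Ro.from_matrix(np.array([[-n,0,c],[0,1,0],[-c,0,-n]]))
    t=st(p,grasp_mm)[0]+A.apply([0,0,off-back])
    print("t",round(s["time"],2),"tcp",s["tcp_pos"].round(4),"F",s["contact_force"].round(1),"w",round(s["width"]*1e3,1),"q",s["q"].round(0))
    print("rotvec",(R0.inv()*A).as_rotvec(degrees=True).round(1),"lin after rot",(A.inv().apply(t-s["tcp_pos"])*1e3).round(1),"lin before",(R0.inv().apply(t-s["tcp_pos"])*1e3).round(1))
E
python3 -c "
from h import *
plan(L,[0,0,152],back=.09)"
```

```text
t 0.6 tcp [0.3163 0.6245 0.214 ] F [ 0.8  0.3 -0.5] w 91.1 q [61. 22. 99. -0. 59. -2.]
rotvec [-11.6 -44.  -28. ] lin after rot [-156.7 -423.9  173.1] lin before [-412.  -253.6   11.6]
```

```bash
python3 -m creep '[{"grip":0.1,"linear":[0,0,0],"delta_rot":[-1.45,-5.5,-3.5]},{"grip":0.1,"linear":[0,0,0],"delta_rot":[-1.45,-5.5,-3.5]},{"grip":0.1,"linear":[0,0,0],"delta_rot":[-1.45,-5.5,-3.5]},{"grip":0.1,"linear":[0,0,0],"delta_rot":[-1.45,-5.5,-3.5]},{"grip":0.1,"linear":[0,0,0],"delta_rot":[-1.45,-5.5,-3.5]},{"grip":0.1,"linear":[0,0,0],"delta_rot":[-1.45,-5.5,-3.5]},{"grip":0.1,"linear":[0,0,0],"delta_rot":[-1.45,-5.5,-3.5]},{"grip":0.1,"linear":[0,0,0],"delta_rot":[-1.45,-5.5,-3.5]},{"grip":0.1,"linear":[-13,-35,14],"delta_rot":[0,0,0]},{"grip":0.1,"linear":[-13,-35,14],"delta_rot":[0,0,0]},{"grip":0.1,"linear":[-13,-35,14],"delta_rot":[0,0,0]},{"grip":0.1,"linear":[-13,-35,14],"delta_rot":[0,0,0]},{"grip":0.1,"linear":[-13,-35,14],"delta_rot":[0,0,0]},{"grip":0.1,"linear":[-13,-35,14],"delta_rot":[0,0,0]},{"grip":0.1,"linear":[-13,-35,14],"delta_rot":[0,0,0]},{"grip":0.1,"linear":[-13,-35,14],"delta_rot":[0,0,0]},{"grip":0.1,"linear":[-13,-35,14],"delta_rot":[0,0,0]},{"grip":0.1,"linear":[-13,-35,14],"delta_rot":[0,0,0]},{"grip":0.1,"linear":[-13,-35,14],"delta_rot":[0,0,0]},{"grip":0.1,"linear":[-13,-35,14],"delta_rot":[0,0,0]}]' 5
python3 -c "
from h import *
plan(L,[0,0,152])
cv2.imwrite('pics/a.png',r.grab_frame('side')['image'][60:300,180:480,::-1].repeat(2,0).repeat(2,1))"
```

```text
time: 2.6
tcp_pos: [0.5546, 0.2194, 0.2295]
tcp_rot: [-178.8, 40.8, -177.4]
contact_force: [0.9, 0.7, 0.1]
width: 0.0501
t 2.6 tcp [0.5546 0.2194 0.2295] F [0.9 0.7 0.1] w 50.1 q [ 27.   2. 130. -60.  19. -13.]
rotvec [-1.2 -4.2 -0. ] lin after rot [  9.1  -7.9 119.3] lin before [  0.3  -5.3 119.8]
```

View pics/a.png

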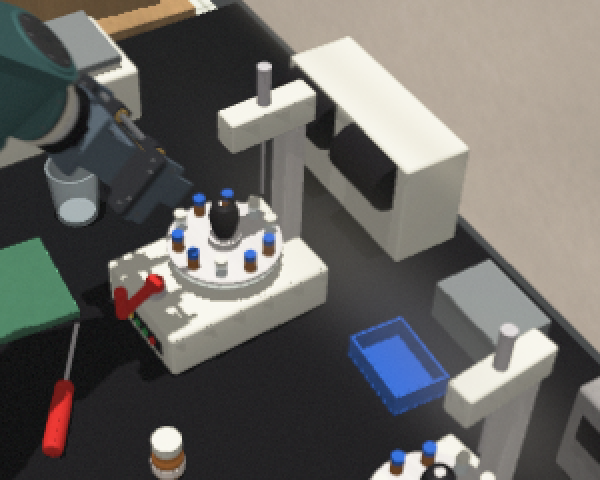

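The gripper (now in front of the left knob, about crop 160,190) hit the wrist limits. I'll use a steeper lean (60°), turned a little toward the base.

```bash
python3 -c "
from h import *
plan(L,[-4,0,152],60,yaw=9)
plan(L,[-4,0,152],60,yaw=9,back=.08)"
```

```text
t 2.65 tcp [0.5563 0.2156 0.2292] F [-0.3  1.2 -0.6] w 50.4 q [ 26.   2. 130. -60.  19. -13.]
rotvec [-6.6 10.6 -7.6] lin after rot [-11.4 -13.3 114.6] lin before [  9.2   0.2 115.5]
t 2.65 tcp [0.5563 0.2156 0.2292] F [-0.3  1.2 -0.6] w 50.4 q [ 26.   2. 130. -60.  19. -13.]
rotvec [-6.6 10.6 -7.6] lin after rot [-11.4 -13.3  34.6] lin before [-6.1 -8.  37.4]
```

```bash
python3 -m creep '[{"grip":0.1,"linear":[0,0,-5],"delta_rot":[-2.2,3.5,-2.5]},{"grip":0.1,"linear":[0,0,0],"delta_rot":[-2.2,3.5,-2.5]},{"grip":0.1,"linear":[0,0,0],"delta_rot":[-2.2,3.5,-2.5]},{"grip":0.1,"linear":[-5,-6,15],"delta_rot":[0,0,0]},{"grip":0.1,"linear":[-5,-6,15],"delta_rot":[0,0,0]},{"grip":0.1,"linear":[0,0,0],"delta_rot":[0,0,0]}]'
python3 -c "
from h import *
plan(L,[-4,0,152],60,yaw=9)"
```

```text
time: 3.25
tcp_pos: [0.5783, 0.2087, 0.2098]
tcp_rot: [-178.8, 33.5, -171.7]
contact_force: [-0.3, 0.3, -0.2]
width: 0.05
t 3.25 tcp [0.5783 0.2087 0.2098] F [-0.3  0.3 -0.2] w 50.0 q [ 21.   5. 127. -28.  18. -52.]
rotvec [-2.9  3.5 -2.9] lin after rot [-3.7 -2.1 87.7] lin before [ 1.7  2.4 87.7]
```

```bash
python3 -m creep '[{"grip":0.1,"linear":[0,0,0],"delta_rot":[-1.5,3,-1.5]},{"grip":0.1,"linear":[0,0,0],"delta_rot":[-1.5,2,-1.5]},{"grip":0.1,"linear":[0,0,12],"delta_rot":[0,0,0]},{"grip":0.1,"linear":[0,0,12],"delta_rot":[0,0,0]},{"grip":0.1,"linear":[0,0,0],"delta_rot":[0,0,0]}]'
python3 -c "
from h import *
plan(L,[-4,0,152],60,yaw=9)"
```

```text
time: 3.75
tcp_pos: [0.5886, 0.2116, 0.1874]
tcp_rot: [180.0, 28.7, -168.3]
contact_force: [-0.9, -0.6, 0.0]
width: 0.05
t 3.75 tcp [0.5886 0.2116 0.1874] F [-0.9 -0.6  0. ] w 50.0 q [ 19.   9. 124. -11.  19. -73.]
rotvec [-0.  -1.3 -0. ] lin after rot [-5.7 -2.8 63. ] lin before [-7.2 -2.8 62.8]
```

```bash
python3 -m creep '[{"grip":0.1,"linear":[-3.5,-1.4,0],"delta_rot":[0,0,0]},{"grip":0.1,"linear":[-3.5,-1.4,10],"delta_rot":[0,0,0]},{"grip":0.1,"linear":[0,0,12],"delta_rot":[0,0,0]},{"grip":0.1,"linear":[0,0,12],"delta_rot":[0,0,0]},{"grip":0.1,"linear":[0,0,10],"delta_rot":[0,0,0]},{"grip":0.1,"linear":[0,0,9],"delta_rot":[0,0,0]},{"grip":0.1,"linear":[0,0,6],"delta_rot":[0,0,0]},{"grip":0.1,"linear":[0,0,0],"delta_rot":[0,0,0]}]'
python3 -c "
from h import *
plan(L,[-4,0,152],60,yaw=9)
cv2.imwrite('pics/b.png',r.grab_frame('side')['image'][60:260,180:430,::-1].repeat(3,0).repeat(3,1))"
```

```text
time: 4.55
tcp_pos: [0.6254, 0.2182, 0.1518]
tcp_rot: [-179.7, 27.5, -168.3]
contact_force: [0.3, -0.1, 0.0]
width: 0.0501
t 4.55 tcp [0.6254 0.2182 0.1518] F [ 0.3 -0.1  0. ] w 50.1 q [ 19.  15. 120. -12.  18. -73.]
rotvec [-0.3 -2.5 -0. ] lin after rot [ 8.9 -1.8 13.4] lin before [ 8.3 -1.7 13.8]
```

View pics/b.png

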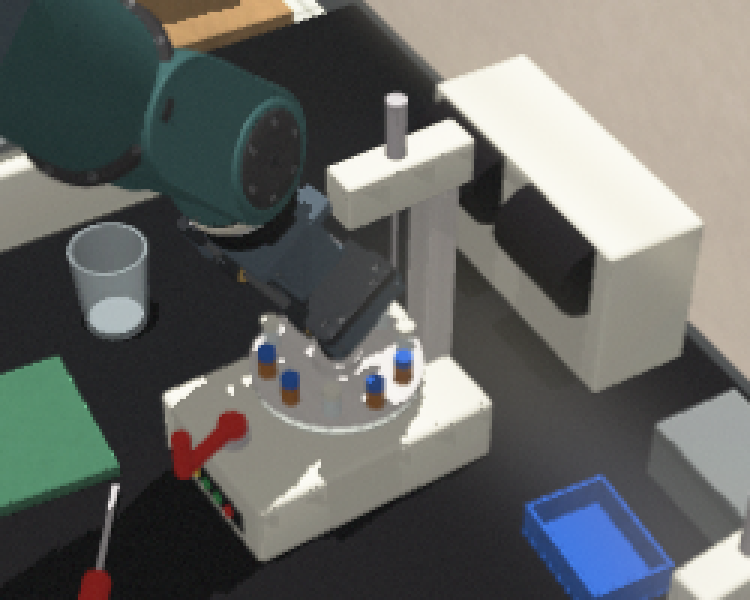

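```bash
python3 -c "
from h import *
plan(L,[-8,0,150],63.5,yaw=9)"
```

```text
t 4.6 tcp [0.6252 0.2181 0.1521] F [-0.8  0.9 -0.9] w 50.2 q [ 19.  15. 120. -12.  18. -73.]
rotvec [-0.3  1.1 -0. ] lin after rot [13.6 -1.1 14.3] lin before [13.8 -1.1 14.1]
```

```bash
python3 -m creep '[{"grip":0.1,"linear":[4,0,2],"delta_rot":[0,0.6,0]},{"grip":0.1,"linear":[4,-1,4],"delta_rot":[0,0.6,0]},{"grip":0.1,"linear":[4,0,4],"delta_rot":[0,0,0]},{"grip":0.1,"linear":[2,0,4],"delta_rot":[0,0,0]},{"grip":0.1,"linear":[0,0,0],"delta_rot":[0,0,0]}]'
python3 -c "
from h import *
plan(L,[-8,0,150],63.5,yaw=9)"
```

```text
time: 5.1
tcp_pos: [0.6196, 0.2162, 0.1353]
tcp_rot: [-179.6, 26.1, -168.3]
contact_force: [-0.1, 0.2, 0.2]
width: 0.0502
t 5.1 tcp [0.6196 0.2162 0.1353] F [-0.1  0.2  0.2] w 50.2 q [ 19.  17. 120. -11.  18. -73.]
rotvec [-0.4 -0.4 -0. ] lin after rot [ 0.8 -0.5  2. ] lin before [ 0.8 -0.4  2. ]
```

Good enough. I'll grip lightly.

```bash
python3 -m creep '[{"grip":-0.5,"linear":[0,0,0],"delta_rot":[0,0,0]},{"grip":-0.5,"linear":[0,0,0],"delta_rot":[0,0,0]},{"grip":-0.5,"linear":[0,0,0],"delta_rot":[0,0,0]},{"grip":-0.5,"linear":[0,0,0],"delta_rot":[0,0,0]},{"grip":-0.5,"linear":[0,0,0],"delta_rot":[0,0,0]}]' 6
python3 -m creep '[{"grip":-0.5,"linear":[0,2,0],"delta_rot":[0,0,0]},{"grip":-0.5,"linear":[0,2,0],"delta_rot":[0,0,0]},{"grip":-0.5,"linear":[0,0,0],"delta_rot":[0,0,0]}]'
```

```text
time: 5.6
tcp_pos: [0.6199, 0.2163, 0.136]
tcp_rot: [-179.6, 26.1, -168.3]
contact_force: [-0.7, 0.3, 0.5]
width: 0.0369
time: 5.9
tcp_pos: [0.6195, 0.2206, 0.1363]
tcp_rot: [-179.6, 26.2, -168.3]
contact_force: [4.7, -0.8, 1.1]
width: 0.037
```

```bash
python3 -m creep '[{"grip":-0.5,"linear":[0,2,0],"delta_rot":[0,0,0]},{"grip":-0.5,"linear":[0,2,0],"delta_rot":[0,0,0]},{"grip":-0.5,"linear":[0,0,0],"delta_rot":[0,0,0]}]'
python3 -c "
from h import *
plan(L,[-8,0,150],63.5,yaw=9)
cv2.imwrite('pics/c.png',r.grab_frame('side')['image'][110:260,200:400,::-1].repeat(4,0).repeat(4,1))"
```

```text
time: 6.2
tcp_pos: [0.6189, 0.2246, 0.1363]
tcp_rot: [-179.6, 26.2, -168.3]
contact_force: [5.9, 1.1, -0.2]
width: 0.0372
t 6.2 tcp [0.6189 0.2246 0.1363] F [ 5.9  1.1 -0.2] w 37.2 q [ 19.  17. 120. -13.  18. -71.]
rotvec [-0.4 -0.3 -0. ] lin after rot [ 2.2 -8.8  2.4] lin before [ 2.1 -8.7  2.5]
```

View pics/c.png

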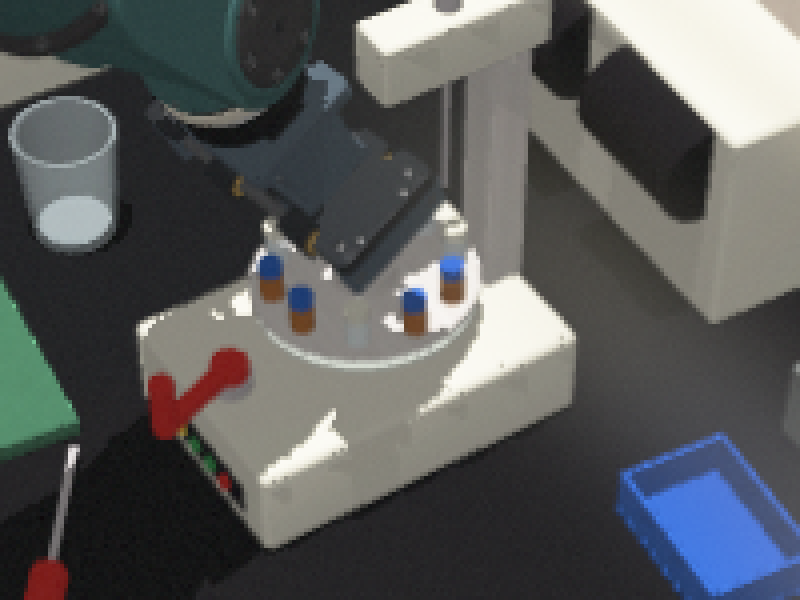

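The rotor visibly leans left: the left vials are lower and the force is small, so the left station is the worn one. I'll carry on to the left stop, compensating for the 9° yaw.

```bash
python3 -m creep '[{"grip":-0.5,"linear":[-0.8,2,0.4],"delta_rot":[0,0,0]},{"grip":-0.5,"linear":[-0.8,2,0.4],"delta_rot":[0,0,0]},{"grip":-0.5,"linear":[-0.2,1,0],"delta_rot":[0,0,0]},{"grip":-0.5,"linear":[0,0,0],"delta_rot":[0,0,0]},{"grip":-0.5,"linear":[0,0,0],"delta_rot":[0,0,0]}]'
python3 -c "
from h import *
plan(L,[-8,0,150],63.5,yaw=9)"
```

```text
time: 6.75
tcp_pos: [0.6188, 0.2295, 0.1355]
tcp_rot: [-179.6, 26.1, -168.3]
contact_force: [-1.2, 0.6, -0.9]
width: 0.037
t 6.75 tcp [0.6188 0.2295 0.1355] F [-1.2  0.6 -0.9] w 37.0 q [ 20.  17. 120. -13.  18. -70.]
rotvec [-0.4 -0.4 -0. ] lin after rot [  2.6 -13.6   1.3] lin before [  2.6 -13.6   1.4]
```

```bash
python3 -m creep '[{"grip":-0.5,"linear":[-0.2,1.5,0],"delta_rot":[0,0,0]},{"grip":-0.5,"linear":[0,0,0],"delta_rot":[0,0,0]},{"grip":-0.5,"linear":[0,0,0],"delta_rot":[0,0,0]}]'
```

```text
time: 7.05
tcp_pos: [0.6187, 0.2309, 0.1356]
tcp_rot: [-179.6, 26.1, -168.3]
contact_force: [-0.5, 0.4, -2.5]
width: 0.0366
```

```bash
python3 -m creep '[{"grip":-0.5,"linear":[-0.2,1.5,0],"delta_rot":[0,0,0]},{"grip":-0.5,"linear":[0,0,0],"delta_rot":[0,0,0]},{"grip":-0.5,"linear":[0,0,0],"delta_rot":[0,0,0]}]'
```

```text
time: 7.35
tcp_pos: [0.6186, 0.2315, 0.1356]
tcp_rot: [-179.6, 26.0, -168.3]
contact_force: [1.1, -11.6, -0.4]
width: 0.0375
```

```bash
python3 -m creep '[{"grip":-0.5,"linear":[0.35,-2.5,-0.17],"delta_rot":[0,0,0]},{"grip":-0.5,"linear":[0.35,-2.5,-0.17],"delta_rot":[0,0,0]},{"grip":-0.5,"linear":[0.35,-2.5,-0.17],"delta_rot":[0,0,0]},{"grip":-0.5,"linear":[0.35,-2.5,-0.17],"delta_rot":[0,0,0]},{"grip":-0.5,"linear":[0.35,-2.5,-0.17],"delta_rot":[0,0,0]},{"grip":-0.5,"linear":[0.35,-2.5,-0.17],"delta_rot":[0,0,0]},{"grip":-0.5,"linear":[0.35,-2.5,-0.17],"delta_rot":[0,0,0]},{"grip":-0.5,"linear":[0.35,-2.5,-0.17],"delta_rot":[0,0,0]},{"grip":-0.5,"linear":[0.35,-2.5,-0.17],"delta_rot":[0,0,0]},{"grip":-0.5,"linear":[0.35,-2.5,-0.17],"delta_rot":[0,0,0]},{"grip":-0.5,"linear":[0.35,-2.5,-0.17],"delta_rot":[0,0,0]},{"grip":-0.5,"linear":[0,0,0],"delta_rot":[0,0,0]},{"grip":-0.5,"linear":[0,0,0],"delta_rot":[0,0,0]}]'
python3 -c "
from h import *
plan(L,[-8,0,150],63.5,yaw=9)"
```

```text
time: 8.65
tcp_pos: [0.6204, 0.2046, 0.137]
tcp_rot: [-179.6, 26.0, -168.3]
contact_force: [0.5, -1.7, 4.3]
width: 0.0372
t 8.65 tcp [0.6204 0.2046 0.137 ] F [ 0.5 -1.7  4.3] w 37.2 q [ 17.  16. 121. -10.  18. -76.]
rotvec [-0.4 -0.5 -0. ] lin after rot [ 0.2 11.1  4.2] lin before [ 0.2 11.2  4.1]
```

```bash
python3 -m creep '[{"grip":-0.5,"linear":[0.2,-1.5,0],"delta_rot":[0,0,0]},{"grip":-0.5,"linear":[0,0,0],"delta_rot":[0,0,0]},{"grip":-0.5,"linear":[0.1,-1,0],"delta_rot":[0,0,0]},{"grip":-0.5,"linear":[0,0,0],"delta_rot":[0,0,0]},{"grip":-0.5,"linear":[0,0,0],"delta_rot":[0,0,0]}]'
```

```text
time: 9.15
tcp_pos: [0.6205, 0.2031, 0.137]
tcp_rot: [-179.6, 26.0, -168.3]
contact_force: [-0.1, 10.9, 0.3]
width: 0.0373
```

Right stop felt (+10.9 N, 28.4 mm from the left one). Now left again.

```bash
python3 -m creep '[{"grip":-0.5,"linear":[-0.35,2.5,0.3],"delta_rot":[0,0,0]},{"grip":-0.5,"linear":[-0.35,2.5,0.3],"delta_rot":[0,0,0]},{"grip":-0.5,"linear":[-0.35,2.5,0.3],"delta_rot":[0,0,0]},{"grip":-0.5,"linear":[-0.35,2.5,0.3],"delta_rot":[0,0,0]},{"grip":-0.5,"linear":[-0.35,2.5,0.3],"delta_rot":[0,0,0]},{"grip":-0.5,"linear":[-0.35,2.5,0.2],"delta_rot":[0,0,0]},{"grip":-0.5,"linear":[-0.35,2.5,0.2],"delta_rot":[0,0,0]},{"grip":-0.5,"linear":[-0.35,2.5,0.2],"delta_rot":[0,0,0]},{"grip":-0.5,"linear":[-0.35,2.5,0.2],"delta_rot":[0,0,0]},{"grip":-0.5,"linear":[-0.35,2.5,0.2],"delta_rot":[0,0,0]},{"grip":-0.5,"linear":[-0.35,2.5,0.2],"delta_rot":[0,0,0]},{"grip":-0.5,"linear":[-0.1,1.5,0],"delta_rot":[0,0,0]},{"grip":-0.5,"linear":[0,0,0],"delta_rot":[0,0,0]},{"grip":-0.5,"linear":[-0.1,1,0],"delta_rot":[0,0,0]},{"grip":-0.5,"linear":[0,0,0],"delta_rot":[0,0,0]},{"grip":-0.5,"linear":[0,0,0],"delta_rot":[0,0,0]}]'
python3 -c "
from h import *
plan(L,[-8,0,150],63.5,yaw=9)"
```

```text
time: 10.75
tcp_pos: [0.6194, 0.2319, 0.136]
tcp_rot: [-179.5, 26.0, -168.3]
contact_force: [1.2, -12.6, 2.8]
width: 0.0383
t 10.75 tcp [0.6194 0.2319 0.136 ] F [  1.2 -12.6   2.8] w 38.3 q [ 20.  17. 120. -14.  18. -69.]
rotvec [-0.5 -0.5 -0. ] lin after rot [  3.9 -15.9   1.3] lin before [  3.8 -15.9   1.4]
```

Left stop again (-12.6 N). Back to the right stop, and leave it there.

```bash
python3 -m creep '[{"grip":-0.5,"linear":[0.35,-2.5,-0.1],"delta_rot":[0,0,0]},{"grip":-0.5,"linear":[0.35,-2.5,-0.1],"delta_rot":[0,0,0]},{"grip":-0.5,"linear":[0.35,-2.5,-0.1],"delta_rot":[0,0,0]},{"grip":-0.5,"linear":[0.35,-2.5,-0.1],"delta_rot":[0,0,0]},{"grip":-0.5,"linear":[0.35,-2.5,-0.1],"delta_rot":[0,0,0]},{"grip":-0.5,"linear":[0.35,-2.5,-0.1],"delta_rot":[0,0,0]},{"grip":-0.5,"linear":[0.35,-2.5,-0.1],"delta_rot":[0,0,0]},{"grip":-0.5,"linear":[0.35,-2.5,-0.1],"delta_rot":[0,0,0]},{"grip":-0.5,"linear":[0.35,-2.5,-0.1],"delta_rot":[0,0,0]},{"grip":-0.5,"linear":[0.35,-2.5,-0.1],"delta_rot":[0,0,0]},{"grip":-0.5,"linear":[0.35,-2.5,-0.1],"delta_rot":[0,0,0]},{"grip":-0.5,"linear":[0.2,-1.5,0],"delta_rot":[0,0,0]},{"grip":-0.5,"linear":[0,0,0],"delta_rot":[0,0,0]},{"grip":-0.5,"linear":[0.1,-1,0],"delta_rot":[0,0,0]},{"grip":-0.5,"linear":[0,0,0],"delta_rot":[0,0,0]},{"grip":-0.5,"linear":[0,0,0],"delta_rot":[0,0,0]}]'
python3 -c "
from h import *
plan(L,[-8,-14,150],63.5,yaw=9)"
```

```text
time: 12.35
tcp_pos: [0.6211, 0.2031, 0.1359]
tcp_rot: [-179.6, 26.0, -168.3]
contact_force: [-3.5, 11.6, 0.9]
width: 0.0369
t 12.35 tcp [0.6211 0.2031 0.1359] F [-3.5 11.6  0.9] w 36.9 q [ 17.  16. 121.  -9.  17. -76.]
rotvec [-0.4 -0.5  0. ] lin after rot [ 2.  -1.1  2.1] lin before [ 2.  -1.1  2.1]
```

Right stop again (+11.6 N). Open and back off along the fingers.

```bash
python3 -m creep '[{"grip":0.15,"linear":[0,0,0],"delta_rot":[0,0,0]},{"grip":0.15,"linear":[0,0,0],"delta_rot":[0,0,0]},{"grip":0.15,"linear":[0,0,0],"delta_rot":[0,0,0]},{"grip":0.15,"linear":[0,0,-5],"delta_rot":[0,0,0]},{"grip":0.15,"linear":[0,0,-8],"delta_rot":[0,0,0]},{"grip":0.15,"linear":[0,0,-10],"delta_rot":[0,0,0]},{"grip":0.15,"linear":[0,0,0],"delta_rot":[0,0,0]}]'
python3 -c "
from h import *
plan(L,[-8,-14,150],63.5,yaw=9,back=.06)"
```

```text
time: 13.05
tcp_pos: [0.6116, 0.2007, 0.1584]
tcp_rot: [-179.6, 26.1, -168.3]
contact_force: [0.0, 0.2, 0.6]
width: 0.0524
t 13.05 tcp [0.6116 0.2007 0.1584] F [0.  0.2 0.6] w 52.4 q [ 17.  13. 121.  -9.  20. -77.]
rotvec [-0.4 -0.4 -0. ] lin after rot [  3.3  -0.7 -33.4] lin before [  3.5  -1.  -33.4]
```

```bash
python3 -m creep '[{"grip":-0.34,"linear":[0,0,-15],"delta_rot":[0,0,0]},{"grip":-0.34,"linear":[0,0,-18],"delta_rot":[0,0,0]},{"grip":-0.34,"linear":[10,0,-15],"delta_rot":[0,1.5,0]},{"grip":-0.34,"linear":[18,0,-12],"delta_rot":[0,3,0]},{"grip":-0.34,"linear":[18,0,-9],"delta_rot":[0,5,0]},{"grip":-0.34,"linear":[18,0,-9],"delta_rot":[0,5,0]},{"grip":-0.34,"linear":[18,0,-5],"delta_rot":[0,5,0]},{"grip":-0.34,"linear":[18,0,0],"delta_rot":[0,5,0]},{"grip":-0.34,"linear":[0,0,0],"delta_rot":[0,0,0]},{"grip":-0.34,"linear":[0,0,0],"delta_rot":[0,0,0]}]'
python3 - <<'E'
from h import *
x,y=lev(.25);print(x,y)
plan(L,[x,y,97],90,off=0)
f=r.grab_frame("side")
cv2.imwrite('pics/d.png',f['image'][80:280,180:430,::-1].repeat(3,0).repeat(3,1))
E
```

```text
time: 14.05
tcp_pos: [0.4867, 0.1756, 0.2035]
tcp_rot: [-179.6, 1.6, -168.5]
contact_force: [0.7, -0.7, -0.5]
width: 0.0299
-156.36236277084274 -20.57386844732708
t 14.05 tcp [0.4867 0.1756 0.2035] F [ 0.7 -0.7 -0.5] w 29.9 q [ 18.   5. 121.  -1.  52. -84.]
rotvec [-0.3  1.6  8.8] lin after rot [ 21.8  12.  106.5] lin before [ 22.7  15.9 105.8]
```

View pics/d.png

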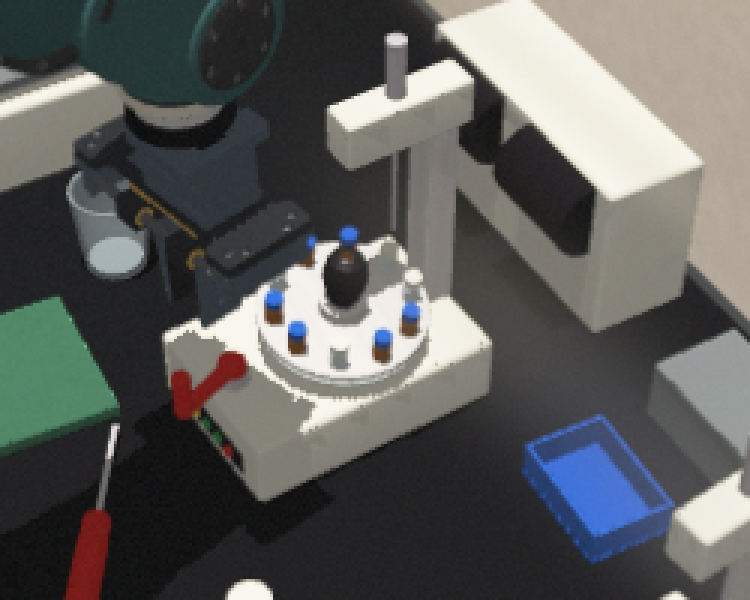

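The picture shows the rotor leaning right with the knob tilted (crop 346,275). The lever is undisturbed (grip at 182,390). Straddle the grip now.

```bash
python3 -m creep '[{"grip":-0.34,"linear":[0,0,0],"delta_rot":[-0.15,0.8,4.4]},{"grip":-0.34,"linear":[0,0,0],"delta_rot":[-0.15,0.8,4.4]},{"grip":-0.34,"linear":[11,6,10],"delta_rot":[0,0,0]},{"grip":-0.34,"linear":[11,6,15],"delta_rot":[0,0,0]},{"grip":-0.34,"linear":[0,0,20],"delta_rot":[0,0,0]},{"grip":-0.34,"linear":[0,0,15],"delta_rot":[0,0,0]},{"grip":-0.34,"linear":[0,0,0],"delta_rot":[0,0,0]}]'
python3 - <<'E'
from h import *
x,y=lev(.25)
plan(L,[x,y,97],90,off=0)
E
```

```text
time: 14.8
tcp_pos: [0.4615, 0.1863, 0.1413]
tcp_rot: [-180.0, -0.3, -177.2]
contact_force: [-0.8, -1.2, 0.9]
width: 0.0304
t 14.8 tcp [0.4615 0.1863 0.1413] F [-0.8 -1.2  0.9] w 30.4 q [ 19.  10. 124.   0.  46. -74.]
rotvec [-0.  -0.3  0.1] lin after rot [-2.9  0.1 44.3] lin before [-3.1  0.2 44.3]
```

```bash
python3 -m creep '[{"grip":-0.34,"linear":[-3,0,10],"delta_rot":[0,0,0]},{"grip":-0.34,"linear":[0,0,8],"delta_rot":[0,0,0]},{"grip":-0.34,"linear":[0,0,8],"delta_rot":[0,0,0]},{"grip":-0.34,"linear":[0,0,8],"delta_rot":[0,0,0]},{"grip":-0.34,"linear":[0,0,8],"delta_rot":[0,0,0]},{"grip":-0.34,"linear":[0,0,0],"delta_rot":[0,0,0]}]'
python3 - <<'E'
from h import *
x,y=lev(.25)
plan(L,[x,y,97],90,off=0)
f=r.grab_frame("side")
cv2.imwrite('pics/e.png',f['image'][120:270,190:390,::-1].repeat(4,0).repeat(4,1))
E
```

```text
time: 15.4
tcp_pos: [0.4658, 0.1864, 0.1005]
tcp_rot: [-180.0, -0.2, -177.3]
contact_force: [0.6, 0.1, -0.3]
width: 0.0297
t 15.4 tcp [0.4658 0.1864 0.1005] F [ 0.6  0.1 -0.3] w 29.7 q [ 19.  14. 125.   0.  41. -74.]
rotvec [-0.  -0.2 -0. ] lin after rot [1.4 0.2 3.5] lin before [1.4 0.2 3.5]
```

View pics/e.png

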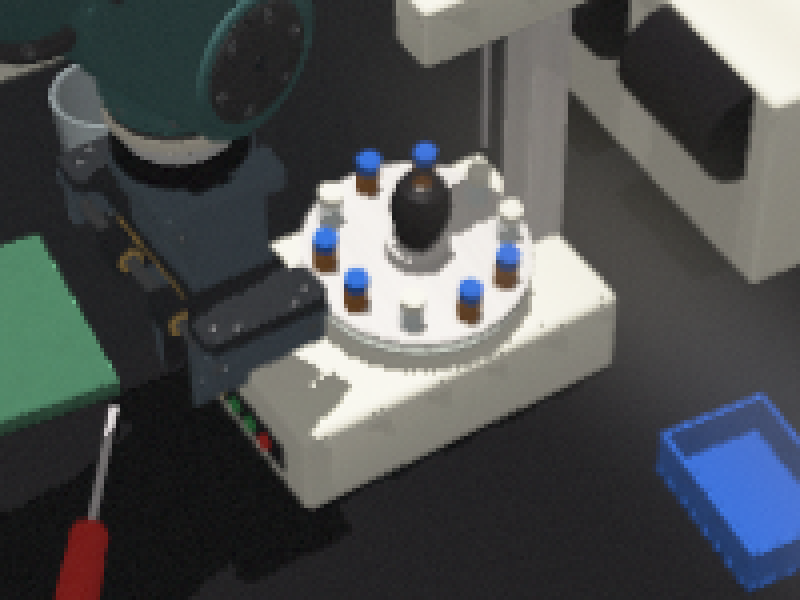

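```bash
python3 -m creep '[{"grip":-0.34,"linear":[0.5,3,0],"delta_rot":[0,0,0]},{"grip":-0.34,"linear":[0.5,4,0],"delta_rot":[0,0,0]},{"grip":-0.34,"linear":[1.5,5,0],"delta_rot":[0,0,0]},{"grip":-0.34,"linear":[1.5,5,0],"delta_rot":[0,0,0]},{"grip":-0.34,"linear":[0.5,5,0],"delta_rot":[0,0,0]},{"grip":-0.34,"linear":[0,5,0],"delta_rot":[0,0,0]},{"grip":-0.34,"linear":[0,5,0],"delta_rot":[0,0,0]},{"grip":-0.34,"linear":[-1,5,0],"delta_rot":[0,0,0]},{"grip":-0.34,"linear":[-1,5,0],"delta_rot":[0,0,0]},{"grip":-0.34,"linear":[-2,5,0],"delta_rot":[0,0,0]},{"grip":-0.34,"linear":[0,0,0],"delta_rot":[0,0,0]}]'
python3 - <<'E'
from h import *
x,y=lev(1.2)
plan(L,[x,y+7,100],90,off=0)
E
```

```text
time: 16.55
tcp_pos: [0.4643, 0.2343, 0.1017]
tcp_rot: [180.0, -0.1, -177.3]
contact_force: [0.1, 0.7, -0.1]
width: 0.0302
t 16.55 tcp [0.4643 0.2343 0.1017] F [ 0.1  0.7 -0.1] w 30.2 q [ 24.  16. 123.   0.  42. -69.]
rotvec [ 0.  -0.1  0. ] lin after rot [-4.7 13.8  1.7] lin before [-4.7 13.8  1.7]
```

```bash
python3 -m creep '[{"grip":-0.34,"linear":[-2,4,0.5],"delta_rot":[0,0,0]},{"grip":-0.34,"linear":[-1.5,4,0],"delta_rot":[0,0,0]},{"grip":-0.34,"linear":[-1,3,0],"delta_rot":[0,0,0]},{"grip":-0.34,"linear":[-0.5,2,0],"delta_rot":[0,0,0]},{"grip":-0.34,"linear":[0,1,0],"delta_rot":[0,0,0]},{"grip":-0.34,"linear":[0,0,0],"delta_rot":[0,0,0]}]'
python3 - <<'E'
from h import *
x,y=lev(1.2)
plan(L,[x,y+7,100],90,off=0)
E
```

```text
time: 17.15
tcp_pos: [0.4683, 0.2479, 0.1012]
tcp_rot: [180.0, -0.1, -177.3]
contact_force: [-0.1, 1.1, -0.7]
width: 0.0301
t 17.15 tcp [0.4683 0.2479 0.1012] F [-0.1  1.1 -0.7] w 30.1 q [ 25.  16. 122.   0.  42. -67.]
rotvec [ 0.  -0.1 -0. ] lin after rot [-0.1  0.3  1.2] lin before [-0.1  0.3  1.2]
```

```bash
python3 -m creep '[{"grip":-0.34,"linear":[0,1.5,0],"delta_rot":[0,0,0]},{"grip":-0.34,"linear":[0,0,0],"delta_rot":[0,0,0]},{"grip":-0.34,"linear":[0,1.5,0],"delta_rot":[0,0,0]},{"grip":-0.34,"linear":[0,0,0],"delta_rot":[0,0,0]},{"grip":-0.34,"linear":[0,0,0],"delta_rot":[0,0,0]}]'
python3 - <<'E'
from h import *
f=r.grab_frame("side")
cv2.imwrite('pics/f.png',f['image'][120:270,190:390,::-1].repeat(4,0).repeat(4,1))
E
```

```text
time: 17.65
tcp_pos: [0.4678, 0.2508, 0.1011]
tcp_rot: [180.0, -0.1, -177.3]
contact_force: [0.6, -0.8, 0.1]
width: 0.0302
```

View pics/f.png

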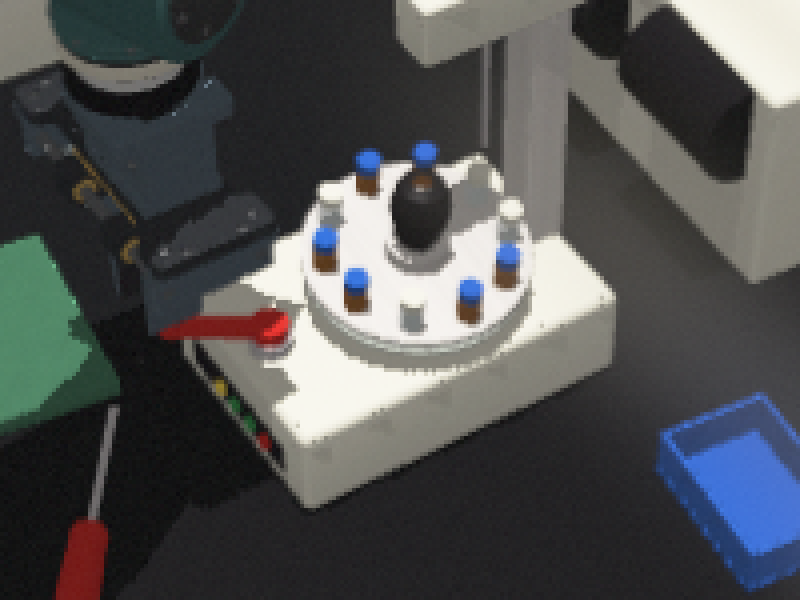

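The lever is swinging with the fingers (arm at crop 165–290,325), and the rotor still leans right. Keep pushing in small steps until the stop is felt.

```bash
python3 -m creep '[{"grip":-0.34,"linear":[-0.5,1.5,0],"delta_rot":[0,0,0]},{"grip":-0.34,"linear":[0,0,0],"delta_rot":[0,0,0]},{"grip":-0.34,"linear":[-0.5,1.0,0],"delta_rot":[0,0,0]},{"grip":-0.34,"linear":[0,0,0],"delta_rot":[0,0,0]},{"grip":-0.34,"linear":[0,0,0],"delta_rot":[0,0,0]}]'
```

```text
time: 18.2
tcp_pos: [0.4682, 0.2524, 0.1009]
tcp_rot: [-179.9, -0.2, -177.3]
contact_force: [0.6, -12.9, 4.5]
width: 0.0307
```

Stop felt (-12.9 N). Centre the fingers around the grip, lift clear and check.

```bash
python3 -m creep '[{"grip":-0.34,"linear":[0,-4,0],"delta_rot":[0,0,0]},{"grip":-0.34,"linear":[0,-4,0],"delta_rot":[0,0,0]},{"grip":-0.34,"linear":[0,0,0],"delta_rot":[0,0,0]},{"grip":-0.34,"linear":[0,0,-10],"delta_rot":[0,0,0]},{"grip":-0.34,"linear":[0,0,-20],"delta_rot":[0,0,0]},{"grip":-0.34,"linear":[0,0,-30],"delta_rot":[0,0,0]},{"grip":-0.34,"linear":[0,20,-30],"delta_rot":[0,0,0]},{"grip":-0.34,"linear":[0,40,-20],"delta_rot":[0,0,0]},{"grip":-0.34,"linear":[0,40,0],"delta_rot":[0,0,0]},{"grip":-0.34,"linear":[0,40,0],"delta_rot":[0,0,0]},{"grip":-0.34,"linear":[0,0,0],"delta_rot":[0,0,0]},{"grip":-0.34,"linear":[0,0,0],"delta_rot":[0,0,0]}]'
python3 - <<'E'
from h import *
f=r.grab_frame("side");g=r.grab_frame("top")
for a in(1.0,1.1,1.2): print(a,proj(f,st(L,[*lev(a),121])).round(1),proj(g,st(L,[*lev(a),121])).round(1))
a=f['image'][110:335,190:450,::-1];b=g['image'][140:290,205:305,::-1]
cv2.imwrite('pics/g.png',np.hstack([cv2.resize(a,None,fx=2,fy=2,interpolation=2),cv2.resize(b,(270,450),interpolation=2)]))
E
```

```text
time: 19.4
tcp_pos: [0.4625, 0.3857, 0.2115]
tcp_rot: [180.0, -0.1, -177.2]
contact_force: [-0.6, -1.1, -0.1]
width: 0.0298
1.0 [[231.5 195. ]] [[238.8 280.9]]
1.1 [[231.3 193.2]] [[236.7 280. ]]
1.2 [[231.4 191.4]] [[234.6 278.9]]
```

View pics/g.png

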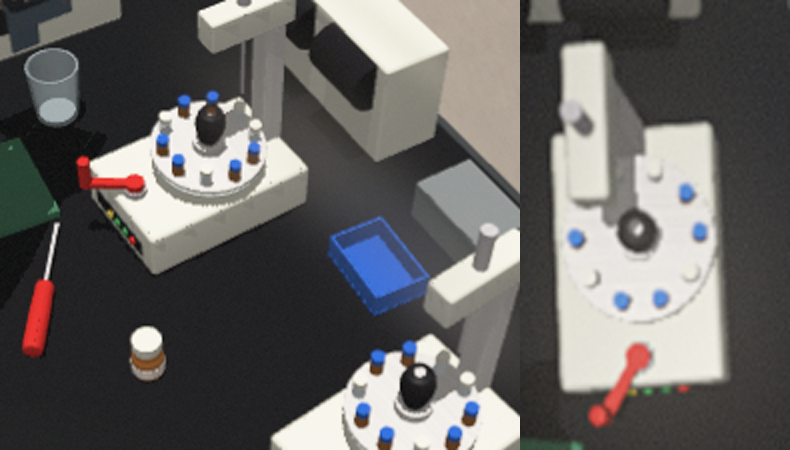

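The grip shows at top pixel (234.3, 278.3), which matches the prediction for 1.2 rad. The knob has shifted about 6 px right of level (about 14 mm), so it is at its right stop. The robot is clear.

```bash
python3 -c "
from rig import r
print(r.hand_in())"
```

```text
the job is handed in; nothing more can be done
None
```

The worn bearing is in the left-hand station (as seen from the robot), and the job is handed in. No verdict came back.

- **Rocking:** I gripped its knob and rocked it left, right, left, right. A stop was felt every time, at about 11–13 N, with the stops about 28 mm apart at the knob.
- **Parking and clamp:** I left the rotor leaning on its right-hand stop and swung its red lever until it met its stop (about 13 N).
- **Last pictures:** The lever's grip lies at the 1.2 rad position in the top view. The knob is about 6 pixels (roughly 14 mm) right of level. The arm is clear of everything, at about 19.5 s of the 61 s allowed.
- **Not checked:**
  - I never felt the right-hand station. I judged it sound because only one rotor is worn; I didn't touch its lever.
  - I did not measure the bystanders' positions. The side pictures showed nothing out of place, and no unexpected contact forces appeared.
- **Departure from plan:** My first lean-in at 45° hit the wrist limits. I reached the knob at about 64° instead, with the tool turned 9°. That caused a brief sideways drag of up to 6 N on the knob during the first rock.

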